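# Index the liner-drying carousel and hang the next cup

### The arm

A 6-joint arm with a two-finger parallel gripper is mounted at the origin on the work surface. World frame = base frame: x ahead of the robot, y to its left, z up, the work surface at z = 0. Lengths are in mm, angles in rad, forces in N, time in s.
With the tool pointing down it reaches from about 350 to 775 mm from the base axis. Payload 7.3 kg.
Tool frame: the origin (TCP) lies on the centre line of the jaws, within the pads' length; the fingertips stand 14 mm ahead of it and the grasp point (between the pads) lies 5 mm behind it; z points along the fingers, y is the line along which they close (so a half turn about z gives the same grasp; the last joint's range is limited). The gripper opens to 92 mm and grips with 3 to 60 N. Pads are 19 mm wide; open, the fingers measure 130 mm over their backs; the gripper's body (75 mm by 190 mm) begins 47 mm behind the grasp point.
Start: joints at [1.007, 0.342, 1.524, -0, 1.275, -0.146], TCP at [213.007, 479.866, 240.741] pointing down, gripper open.
Joint ranges: [-2.53, 2.53], [-0.77, 2.02], [0.04, 2.7], [-1, 4.14], [0.28, 2.66], [-3.11, 3.11]. Speed limits (rad/s): [2.57, 2.57, 3.14, 3.14, 3.14, 3.14].

### API

Orientations are given as [roll, pitch, yaw] about the fixed x, y, z axes, in that order (R = Rz(yaw) Ry(pitch) Rx(roll)).
In Python, from plant import get_obs, capture, bot, spot_in, trace, pinpoint gives the robot as it stands.
- The arm moves only by the tool play_rows, never from a script. Its argument "rows" is a list of rows, each a list of 2 entries, a list of its own where there are three numbers: the shift along the world's x, y, z in units of 3 cm (1.0 is 3 cm), then the turn, a rotation vector about the world's x, y, z in units of 8 degrees (1.0 is 8 degrees). A call has 1 to 12 rows; each row shifts and turns the commanded pose from where the row before left it; what a row does not reach is not made up. A row lasts 1/8 s, in which the tool goes at most 62.5 mm and 10.7 degrees, less where a joint would pass 70% of its speed; a pose out of reach is approached as far as the arm can. A call with a number of a shift or a turn outside -1 to 1 is refused whole. A call with a gripper value outside its range is refused whole. "hand" is the opening, from -1 (shut) to 1 (fully open), set as the call begins (left out, the last holds). The fingers move at their own pace and stop on an object; the grip force is fixed at half the most. Time passes only in rows, so rows that do not move let the fingers close. It gives the time, the measured TCP pose, the force, the opening and the grip force at its end, in the units of the state.
- get_obs(): the state, without advancing time (a new reading comes with each control period).
- capture(name): name is "scene" or "top" or "wrist"; returns a dict with "frame" (400x640x3 uint8, red, green, blue), "fov_y" (degrees; the focal length in pixels is half the picture's height over the tangent of half this angle, whatever the lens; pixels are square), "cx", "cy" (the principal point, pixels), "rvec" (rotation vector, rad) and "tvec" (3), from world to camera coordinates, as OpenCV has them; the wrist camera has in their place "hand_eye" (4x4, takes a point from camera to tool coordinates, whose origin is the TCP and whose axes are the flange's). Camera axes: x right, y down, z forward; pixel columns grow to the right and rows downward; lengths in mm; the calibration is good to about 2 mm. A picture is of the moment at which its call begins: read the wrist's pose just before it. There is no depth.
- bot.close_job(): hands the job in; it is judged then, once.
Trained networks look in the newest picture that a camera, given by its name, has taken for a name from the list of things; names that differ only in an ending like _2 or _b are one class to them, and where a whole thing is asked for, a point or a joint stands for the part that bears it (a point fixed in the world has none). Each returns a list of dicts, best first, with "p" (0 to 1); they miss things now and then, are a little off and sometimes report something else, mostly with a low value. They report only what shows in the picture. A call takes as long as a camera call. They do not tell look-alikes from the thing itself.
- spot_in(query, camera): "at" ([row, column] in pixels, amid what is visible of it).
- trace(query, camera): "mask" (400x640 bool, what is visible of it) and "at" ([row, column] in pixels, amid what is visible of it).
- pinpoint(query, camera): "at" ([row, column] in pixels: a listed point, or the origin of a listed thing).
The state is a dict: "time": time; "joint_positions": joint angles; "dq": joint speeds; "tau": joint torques, N m; "tool_pos": TCP position; "tcp_rot": TCP orientation; "contact_force": force on the tool from outside, world axes, zero at the start; "moment": the same for the moment, N m; "grip_width": finger opening in mm; "finger_force": force on a finger pad.
Only numpy, scipy, OpenCV 4.12 (cv2) and the standard library are available. Lean on these libraries where they do the work, as an engineer would, in place of code of your own. Each camera call takes 0.05 s, during which the arm holds its last target. There are 200 camera calls.

### The job

Index the drying carousel one click, so that the empty peg clicks home at the open front and the cups already drying ride along on their pegs. Then take the tall cup from the drain rack and set it gently upside down over that empty peg, its rim resting squarely on the turntable, and let go. Leave the short cup in the rack and the other things on the table alone.

Things in the scene. Friction and masses are not known exactly. Their poses are not given: they have to be found in the camera images.
- carousel: Fixed drying carousel: white pedestal, dryer hood, aluminium turntable 300 mm across, its surface 47 mm above the table. Origin on the table on the turntable's axis; x from the open front (robot side) to the rear, y to the robot's left, z up. Four steel drying pegs 115 mm from the axis, 90 degrees apart, and midway between them four steel handle posts 125 mm from the axis.
- hood_edge (a point): Middle of the lower front edge of the hood, at carousel x -63, y 0, z 176 mm. The hood reaches 170 mm either side of it and back over the turntable: a white air bar from carousel x -63 to -23 mm, 176 to 241 mm above the table, then a clear sheet 176 to 184 mm above the table on two posts at the rear. The front handle posts stand 25 mm in front of the bar.
- turntable (a joint): Turntable angle in rad, 0 at the start, growing counter-clockwise from above (what is at the left comes to the front, the front goes to the right). Sprung detents every 90 degrees: -1.571, 0, 1.571, 3.142. Turning it takes up to about 7 N at a handle post, and past half way it falls into the next detent by itself.
- handle_post (a point): Centre of the top of the handle post that starts at the front left, 150 mm above the table. The post is upright, 14 mm across, bare for 95 mm below this point. Turns with the turntable.
- empty_peg (a point): Foot (on the turntable's surface, 47 mm above the table) of the one peg without a cup: at the left under the hood at the start. Every peg is upright, 28 mm across and 60 mm high with a tapered tip. Turns with the turntable.
- loading_place (a point): Fixed point on the turntable's surface height at the open front of the carousel (carousel x -115 mm, y 0), where the foot of a peg stands when it is in the loading position.
- front_peg (a point): Foot of the peg that is at the front at the start; it carries an inverted cup. Turns with the turntable.
- right_peg (a point): Foot of the peg that is at the right under the hood at the start, with a cup. Turns with the turntable.
- rear_peg (a point): Foot of the peg that is at the rear under the hood at the start, with a cup. Turns with the turntable.
- rack: Fixed drain rack, grey base 150 x 220 x 8 mm, two steel-rail troughs 115 mm apart along its y. Origin centre of its underside; x roughly away from the robot. A cup lies in each, axis 30 degrees from level, closed end up and away from the robot, mouth down towards it against a low stop bar. The rails run under the cup within 18 mm either side of its axis, so its sides are free.
- tall_liner: The rinsed tall white plastic cup (centrifuge liner), straight cylinder 50 mm outside, 95 mm long, wall 3 mm, closed end 4 mm, about 57 g. Origin at the centre of its mouth (rim plane); its z axis points from the mouth to the closed end, so z is up when it stands inverted. Lies in either trough of the rack.
- short_liner: Short cup in the other trough, 50 mm outside, 60 mm long; same origin and axes.
- liner_front: Tall cup like tall_liner (50 x 95 mm, origin at the mouth, z to the closed end) already inverted on the peg that starts at the front.
- liner_right: Tall cup like tall_liner (50 x 95 mm, origin at the mouth, z to the closed end) already inverted on the peg that starts at the right.
- liner_rear: Tall cup like tall_liner (50 x 95 mm, origin at the mouth, z to the closed end) already inverted on the peg that starts at the rear.
- reagent_bottle: Loose white bottle with cap, 56 mm across, 150 mm high, origin centre of underside. Bystander.
- tape_roll: Loose roll of paper tape lying flat, 64 mm across, 20 mm high, origin centre of underside. Bystander.
- specimen_jar: Loose clear jar with white cap, 52 mm across, 70 mm high, origin centre of underside. Bystander.
- marker: Loose black marker lying along its x, 12 mm thick, 120 mm long. Bystander.
- wash_bottle: Loose white bottle with grey cap, 60 mm across, 170 mm high, origin centre of underside. Bystander.
Not all that is in view belongs to the job. What is shaped like the liner_front but purple is not meant.

How it is judged:
By the outcome, as a careful person would: the job done as asked, in the order asked, and still so for the second after the job is handed in, with the robot touching nothing.
It also fails if it takes over 70 s, if anything falls off the work surface, if the arm or the gripper's body presses on something with over 40 N, if the wrist force passes 120 N, or if a joint passes its speed limit or range.

## Working session

There is one attempt and no reset: what is moved stays moved. The work goes in short steps, Python scripts to look and compute and a tool call to move; the robot and the scene stay as the last step left them, time stands still between calls to the robot, and variables do not carry over. Pictures are saved under pics/ and viewed, at most 10 in all, crops included, and the job is handed in when it is done.

Besides the shell and the picture viewer there is one more tool, called after "Request:" as name(argument=value, ...), one argument or row to a line, values as JSON. play_rows: Moves the arm, as the interface text tells. Shifts and turns lie within -1 to 1; 1 stands for 3 cm of shift or 8 degrees of turn. Its arguments: {"type":"object","properties":{"rows":{"type":"array"},"hand":{"type":"number"}},"required":["rows"]}

```bash
mkdir -p pics; ls; cat > h.py <<'E'
import numpy as np, cv2
from scipy.spatial.transform import Rotation as R
from plant import get_obs, capture, bot, spot_in, trace, pinpoint
def cam(name):
    o=get_obs(); c=capture(name); f=200/np.tan(np.radians(c["fov_y"]/2))
    if "hand_eye" in c:
        T=np.eye(4);T[:3,:3]=R.from_euler('xyz',o["tcp_rot"]).as_matrix();T[:3,3]=o["tool_pos"]
        W=T@np.array(c["hand_eye"]); Rc=W[:3,:3]; p=W[:3,3]
    else:
        Rc=cv2.Rodrigues(np.array(c["rvec"],float))[0].T; p=-Rc@np.array(c["tvec"],float).ravel()
    return dict(f=f,cx=c["cx"],cy=c["cy"],R=Rc,p=p,im=c["frame"])
def ray(c,at):
    d=c["R"]@np.array([(at[1]-c["cx"])/c["f"],(at[0]-c["cy"])/c["f"],1]); return c["p"],d/np.linalg.norm(d)
def onz(c,at,z):
    p,d=ray(c,at); return p+d*(z-p[2])/d[2]
def proj(c,P):
    q=(np.atleast_2d(P)-c["p"])@c["R"]; return np.c_[q[:,1]/q[:,2]*c["f"]+c["cy"],q[:,0]/q[:,2]*c["f"]+c["cx"]]
def tri(rays):
    A=0;b=0
    for p,d in rays:
        M=np.eye(3)-np.outer(d,d);A=A+M;b=b+M@p
    return np.linalg.solve(A,b)
def save(c,n): cv2.imwrite(f"pics/{n}.png",c["im"][:,:,::-1])
E
cat > m1.py <<'E'
from h import *
np.set_printoptions(precision=1,suppress=True)
print(get_obs())
C={n:cam(n) for n in("scene","top")}
ims=[C[n]["im"] for n in C]
for n in C: save(C[n],n+"1"); print(n,C[n]["p"])
Z=dict(carousel=0,hood_edge=176,handle_post=150,empty_peg=47,front_peg=47,right_peg=47,rear_peg=47,loading_place=47,rack=0,tall_liner=None,short_liner=None,liner_front=47,reagent_bottle=0,tape_roll=0,specimen_jar=0,marker=6,wash_bottle=0)
for q,z in Z.items():
    for n in C:
        r=pinpoint(q,n)[:3]
        for k in r: print(q,n,round(k["p"],2),np.array(k["at"]),onz(C[n],k["at"],z if z is not None else 40))
E
python3 m1.py
```

```text
pics
{'time': 0.0, 'joint_positions': array([ 1. ,  0.3,  1.5,  0. ,  1.3, -0.1]), 'dq': array([0., 0., 0., 0., 0., 0.]), 'tau': array([  0. , -43.1, -24.4,   0.1,   0.1,  -0. ]), 'tool_pos': array([212.8, 479.5, 240.1]), 'tcp_rot': array([-3.1, -0. ,  2.7]), 'contact_force': array([0.1, 0.2, 0. ]), 'moment': array([ 0., -0.,  0.]), 'finger_force': 0.0, 'grip_width': 91.8514041381097}
scene [ 853.7 -156.4 1083.9]
top [ 422.2  -23.7 1247. ]
carousel top 0.81 [160.6 348.5] [ 676.  -147.3    0. ]
carousel top 0.49 [257.8 428.2] [ 380.4 -378.     0. ]
hood_edge scene 0.66 [218.7 284.2] [ 610.6 -134.   176. ]
hood_edge top 0.77 [173.2 348. ] [ 606.8 -127.9  176. ]
hood_edge top 0.69 [178.4 315.4] [593.8 -42.7 176. ]
handle_post scene 0.59 [198.7 321. ] [593.7 -35.4 150. ]
handle_post top 0.81 [176.7 314.8] [602.6 -41.6 150. ]
handle_post top 0.26 [197.3 343.1] [ 546.6 -116.   150. ]
empty_peg top 0.77 [151.  310.1] [696.1 -30.3  47. ]
front_peg scene 0.91 [212.7 283.7] [ 560.7 -125.9   47. ]
front_peg top 0.74 [199.4 343. ] [ 552.2 -124.2   47. ]
right_peg top 0.64 [161.7 388.5] [ 662.2 -
[... 889 characters left out ...]
7.4 301.1] [389.6  -5.9   0. ]
tape_roll top 0.7 [256.6 305.8] [388.2 -14.7   0. ]
specimen_jar scene 0.9 [196.2 176.9] [ 385.6 -375.     0. ]
specimen_jar scene 0.67 [209.4 284.3] [ 539.5 -119.5    0. ]
specimen_jar scene 0.55 [211.8 282.7] [ 544. -126.    0.]
specimen_jar top 0.76 [257.3 428.4] [ 381.8 -378.7    0. ]
specimen_jar top 0.4 [212.7 211.1] [521.2 266.9   0. ]
marker scene 0.68 [168.  228.7] [ 368.  -215.8    6. ]
marker top 0.59 [222.4 170.4] [493.2 385.    6. ]
marker top 0.43 [263.6 377.6] [ 365.5 -225.9    6. ]
wash_bottle scene 0.85 [199.8 461.7] [709.8 333.7   0. ]
wash_bottle top 0.78 [151.2 188.9] [709.2 337.7   0. ]
wash_bottle top 0.71 [253.7 301.3] [396.9  -1.4   0. ]
```

```bash
python3 -c "
import cv2
a=cv2.imread('pics/scene1.png')[80:300,150:500];b=cv2.imread('pics/top1.png')[100:300,130:450]
cv2.imwrite('pics/s1b.png',cv2.resize(a,(796,500),interpolation=cv2.INTER_CUBIC));cv2.imwrite('pics/t1b.png',cv2.resize(b,(800,500),interpolation=cv2.INTER_CUBIC))"
```

```text
(no output)
```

View pics/s1b.png

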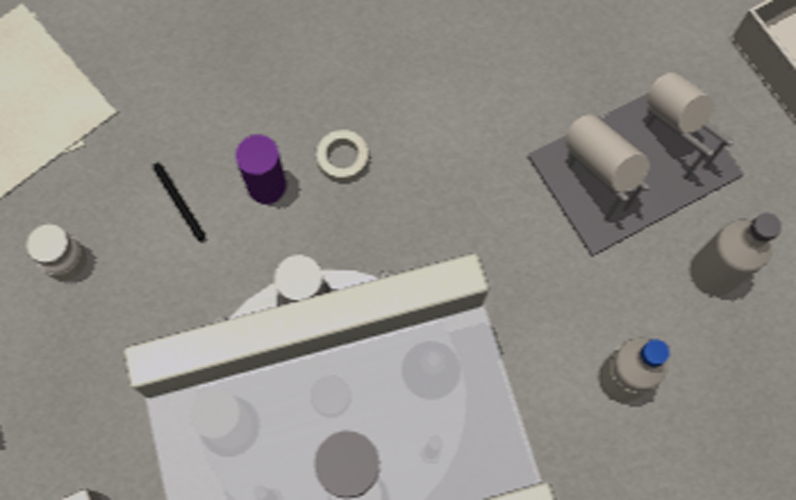

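View pics/t1b.png

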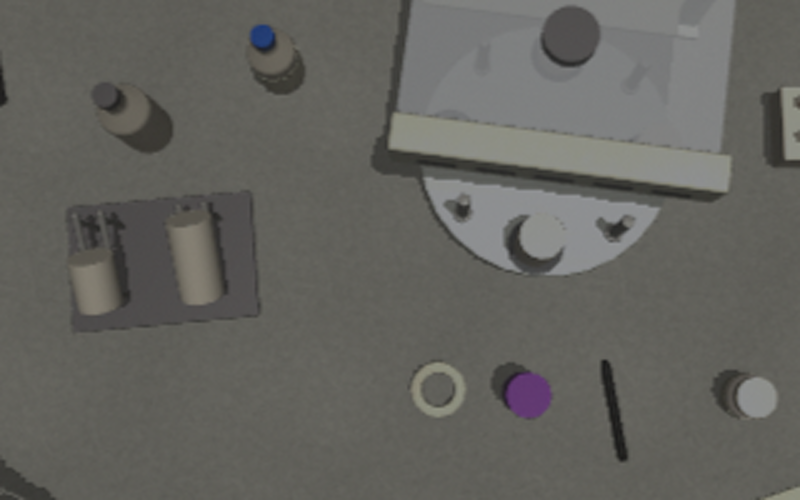

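The top view shows the front-left handle post at crop (463,207), the front cup at (541,238) and the hood bar along the row from (390,150) to (727,190). The tall cup is in the rack at (195,255), with its mouth towards the robot. The purple decoy at (528,395) is to be left alone.

I'll move to a hover in front of the carousel.

Request:
play_rows(
  rows=[
    [[0.5, -1, 0.25], [0, 0, 0.15]],
    [[0.5, -1, 0.25], [0, 0, 0.15]],
    [[0.5, -1, 0.25], [0, 0, 0.15]],
    [[0.5, -1, 0.25], [0, 0, 0.15]],
    [[0.5, -1, 0.25], [0, 0, 0.15]],
    [[0.5, -1, 0.25], [0, 0, 0.15]],
    [[0.5, -1, 0.25], [0, 0, 0.15]],
    [[0.5, -1, 0.25], [0, 0, 0.15]],
    [[0.5, -1, 0.25], [0, 0, 0.15]],
    [[0.5, -1, 0.25], [0, 0, 0.15]],
    [[0.5, -1, 0.25], [0, 0, 0.15]],
    [[0.5, -1, 0.25], [0, 0, 0.15]],
  ],
  hand=-0.1,
)

```text
time: 3.3
tool_pos: [393.3, 118.8, 331.1]
tcp_rot: [3.141, 0.0, 2.976]
contact_force: [1.0, -0.5, 0.1]
grip_width: 41.0
finger_force: 0.0
```

Request:
play_rows(
  rows=[
    [[0.5, -1, 0], [0, 0, 0.09]],
    [[0.5, -1, 0], [0, 0, 0.09]],
    [[0.5, -1, 0], [0, 0, 0.09]],
    [[0.5, -1, 0], [0, 0, 0.09]],
    [[0.5, -1, 0], [0, 0, 0.09]],
    [[0.5, -1, 0], [0, 0, 0.09]],
    [[0, 0, 0], [0, 0, 0]],
    [[0, 0, 0], [0, 0, 0]],
  ],
)

```text
time: 4.3
tool_pos: [482.7, -59.8, 330.6]
tcp_rot: [3.141, -0.001, 3.05]
contact_force: [-0.7, 0.7, 0.0]
grip_width: 41.3
finger_force: 0.0
```

```bash
cat > m2.py <<'E'
from h import *
np.set_printoptions(precision=3,suppress=True)
o=get_obs(); print(o["joint_positions"],o["tool_pos"],o["tcp_rot"],o["grip_width"])
C={n:cam(n) for n in("wrist","top","scene")}
save(C["wrist"],"w2"); print(C["wrist"]["p"],C["wrist"]["R"][:,2])
for q,z in dict(handle_post=150,hood_edge=176,front_peg=47,loading_place=47,empty_peg=47,liner_front=47,carousel=0,tall_liner=40).items():
    for n in C:
        for k in pinpoint(q,n)[:2]: print(q,n,round(k["p"],2),np.array(k["at"]).round(1),onz(C[n],k["at"],z).round(1))
E
python3 m2.py
```

```text
[-0.281  0.213  1.454  0.     1.475 -1.761] [482.686 -59.765 330.616] [ 3.141 -0.001  3.05 ] 41.27585055123741
[408.074 -53.155 476.68 ] [ 0.279 -0.025 -0.96 ]
handle_post wrist 0.87 [278.3 346.5] [602.  -41.5 150. ]
handle_post top 0.86 [178.7 315.3] [597.2 -42.9 150. ]
handle_post top 0.69 [129.9 244.4] [732.1 146.7 150. ]
handle_post scene 0.71 [120.8 439.5] [527.3 317.6 150. ]
handle_post scene 0.61 [198.6 320.1] [592.7 -37.3 150. ]
hood_edge wrist 0.65 [302.2 267.2] [ 608.1 -132.3  176. ]
hood_edge top 0.94 [169.  348.5] [ 617.9 -129.4  176. ]
hood_edge top 0.55 [203.  191.2] [532.8 277.3 176. ]
hood_edge scene 0.75 [219.2 286.9] [ 614.1 -128.8  176. ]
front_peg wrist 0.81 [222.1 279. ] [ 561.5 -129.9   47. ]
front_peg top 0.48 [215.3 211.7] [510.  254.1  47. ]
front_peg scene 0.83 [211.  283.6] [ 556.4 -124.4   47. ]
loading_place wrist 0.93 [219.9 278.1] [ 557.9 -130.7   47. ]
loading_place scene 0.69 [211.6 282.6] [ 556.9 -127.3   47. ]
empty_peg wrist 0.79 [291.7 351.6] [687.5 -31.5  47. ]
empty_peg top 0.64 [152.  187.3] [696.  328.7  47. ]
liner_front wrist 0.98 [223.4 284.2] [ 564.2 -122.5   47. ]
liner_front wrist 0.73 [ 97.  279.7] [ 388.6 -106.2   47. ]
liner_front top 0.74 [254.6 339.6] [ 394.  -111.4   47. ]
liner_front scene 0.91 [209.6 282.6] [ 551.9 -125.3   47. ]
liner_front scene 0.91 [163. 266.] [ 413.5 -116.7   47. ]
carousel wrist 0.77 [272.9 284.1] [ 670.7 -141.7    0. ]
carousel wrist 0.55 [110.8 103. ] [ 381.6 -372.9    0. ]
carousel top 0.59 [160.9 345.9] [ 675.2 -139.4    0. ]
tall_liner wrist 0.86 [163.4 559.1] [513.1 274.2  40. ]
tall_liner top 0.75 [215.6 209.3] [509.7 262.6  40. ]
tall_liner top 0.41 [201.9 193.6] [549.9 308.7  40. ]
tall_liner scene 0.97 [139.9 404.3] [501. 257.  40.]
```

View pics/w2.png

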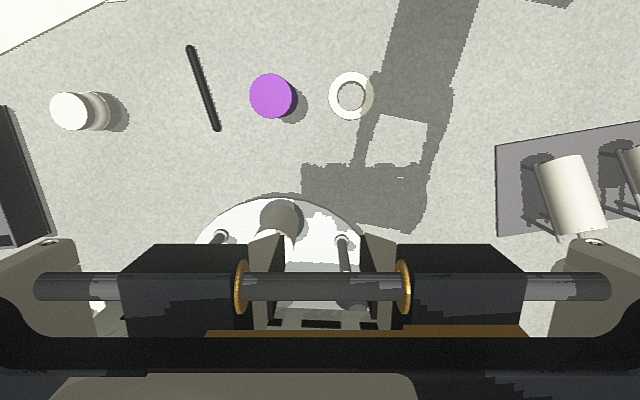

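The wrist view shows the handle-post feet at about (343,239) and (218,237), the front cup at (280,225), and the tall cup in the rack at (575,195). Next I'll fit the carousel pose.

```bash
cat > m3.py <<'E'
from h import *
from scipy.optimize import least_squares
np.set_printoptions(precision=2,suppress=True)
C={n:cam(n) for n in("wrist","top","scene")}
L=dict(handle_post=(-88.4,88.4,150),hood_edge=(-63,0,176),front_peg=(-115,0,47),loading_place=(-115,0,47),empty_peg=(0,115,47),right_peg=(0,-115,47),rear_peg=(115,0,47),carousel=(0,0,0))
obs=[]
for n in C:
    for q,l in L.items():
        for k in pinpoint(q,n)[:1]:
            if k["p"]>.5: obs.append((C[n],q,l,k["at"],k["p"]))
w=C["wrist"]
for at,l in (((239,343),(-88.4,88.4,52)),((237,218),(-88.4,-88.4,52))): obs.append((w,"foot",l,at,2.)); print(onz(w,at,52))
def P(x,l): 
    c,s=np.cos(x[2]),np.sin(x[2]); return np.array([x[0]+c*l[0]-s*l[1],x[1]+s*l[0]+c*l[1],l[2]])
def res(x): return np.concatenate([(proj(c,P(x,l))[0]-at)*p for c,q,l,at,p in obs])
s=least_squares(res,[670,-141,-.12],loss='soft_l1',f_scale=2,x_scale=[10,10,.05])
print(s.x,np.degrees(s.x[2]),len(obs))
r=s.fun.reshape(-1,2)
for o,e in zip(obs,r): print(o[1],[n for n in C if C[n] is o[0]],e)
for q,l in L.items(): print(q,P(s.x,l))
# hood mask lower edge
m=trace("hood_edge","top"); print([(round(k["p"],2),k["mask"].sum(),cv2.minAreaRect(np.argwhere(k["mask"])[:,::-1].astype(np.float32))) for k in m[:2]])
E
python3 m3.py
```

```text
[595.28 -39.04  52.  ]
[ 575.12 -221.82   52.  ]
[ 673.17 -139.98   -0.12] -6.7259755089880375 17
handle_post ['wrist'] [-3.34 -2.42]
hood_edge ['wrist'] [-0.05  0.25]
front_peg ['wrist'] [-1.66  0.64]
loading_place ['wrist'] [0.37 1.08]
empty_peg ['wrist'] [0.19 0.89]
carousel ['wrist'] [ 0.06 -0.96]
handle_post ['top'] [1.41 0.13]
hood_edge ['top'] [-0.58  1.13]
right_peg ['top'] [-1.67 -1.27]
carousel ['top'] [ 0.2  -1.71]
handle_post ['scene'] [ 0.59 -2.62]
hood_edge ['scene'] [-0.35 -0.73]
front_peg ['scene'] [ 0.94 -1.  ]
loading_place ['scene'] [0.13 0.62]
empty_peg ['scene'] [28.76 13.59]
foot ['wrist'] [ 0.89 -3.73]
foot ['wrist'] [-0.64  5.9 ]
handle_post [595.73 -41.83 150.  ]
hood_edge [ 610.6 -132.6  176. ]
front_peg [ 558.96 -126.51   47.  ]
loading_place [ 558.96 -126.51   47.  ]
empty_peg [686.63 -25.77  47.  ]
right_peg [ 659.7  -254.19   47.  ]
rear_peg [ 787.37 -153.45   47.  ]
carousel [ 673.17 -139.98    0.  ]
[(0.95, np.int64(14335), ((357.0538330078125, 130.56924438476562), (137.67855834960938, 125.39912414550781), 7.125016689300537))]
```

Request:
play_rows(
  rows=[
    [[0.36, 0.09, -0.3], [-0.037, -0.31, -0.024]],
    [[0.36, 0.09, -0.3], [-0.037, -0.31, -0.024]],
    [[0.36, 0.09, -0.3], [-0.037, -0.31, -0.024]],
    [[0.36, 0.09, -0.3], [-0.037, -0.31, -0.024]],
    [[0.36, 0.09, -0.3], [-0.037, -0.31, -0.024]],
    [[0.36, 0.09, -0.3], [-0.037, -0.31, -0.024]],
    [[0.36, 0.09, -0.3], [-0.037, -0.31, -0.024]],
    [[0.36, 0.09, -0.3], [-0.037, -0.31, -0.024]],
    [[0, 0, 0], [0, 0, 0]],
    [[0, 0, 0], [0, 0, 0]],
  ],
)

```text
time: 8.3
tool_pos: [569.4, -38.6, 259.2]
tcp_rot: [-3.136, 0.348, 3.024]
contact_force: [-0.3, -1.0, -0.2]
grip_width: 41.4
finger_force: 0.0
```

```bash
cat > m4.py <<'E'
from h import *
np.set_printoptions(precision=3,suppress=True)
o=get_obs(); T=R.from_euler('xyz',o["tcp_rot"]).as_matrix()
print(o["joint_positions"],o["tool_pos"],"d",T[:,2],"y",T[:,1])
C={n:cam(n) for n in("wrist","top","scene")}
save(C["wrist"],"w3")
for q,z in dict(handle_post=150,hood_edge=176).items():
    for n in C:
        for k in pinpoint(q,n)[:1]: print(q,n,round(k["p"],2),np.array(k["at"]).round(1),onz(C[n],k["at"],z).round(1))
print("post proj",proj(C["wrist"],[[595.7,-41.8,150],[595.7,-41.8,55]]))
E
python3 m4.py
```

```text
[-0.218  0.236  1.674  0.038  0.885 -1.689] [569.425 -38.643 259.213] d [ 0.339 -0.045 -0.94 ] y [ 0.119  0.993 -0.005]
handle_post wrist 0.56 [188.8 325.4] [600.5 -39.9 150. ]
handle_post top 0.63 [177.8 312.7] [599.7 -36.  150. ]
handle_post scene 0.69 [198.7 321.4] [594.1 -34.6 150. ]
hood_edge top 0.63 [172.7 347.7] [ 608.1 -127.1  176. ]
hood_edge scene 0.59 [215.8 283.8] [ 604.  -132.2  176. ]
post proj [[184.401 322.582]
 [136.408 322.767]]
```

View pics/w3.png

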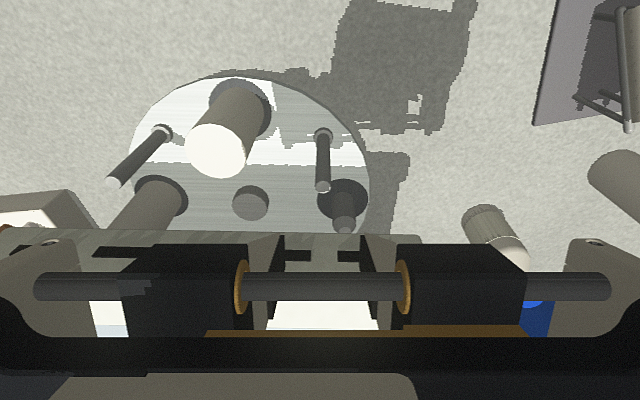

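The wrist view has the post foot at (323,133) and its top at (322,187), matching the model and centred between the fingers. Now I'll lower the jaws over it.

Request:
play_rows(
  rows=[
    [[0, 0, -0.63], [0, 0, 0]],
    [[0, 0, -0.63], [0, 0, 0]],
    [[0, 0, -0.63], [0, 0, 0]],
    [[0.16, -0.02, -0.47], [0, 0, 0]],
    [[0.16, -0.02, -0.47], [0, 0, 0]],
    [[0.16, -0.02, -0.47], [0, 0, 0]],
    [[0.16, -0.02, -0.47], [0, 0, 0]],
    [[0, 0, 0], [0, 0, 0]],
    [[0, 0, 0], [0, 0, 0]],
  ],
)

```text
time: 9.88
tool_pos: [588.8, -41.0, 145.9]
tcp_rot: [-3.136, 0.349, 3.024]
contact_force: [1.1, -0.8, 0.6]
grip_width: 41.4
finger_force: 0.0
```

```bash
python3 - <<'E'
import numpy as np
from plant import get_obs
o=get_obs(); print(o["joint_positions"].round(3))
y=np.radians(-6.73);X=np.array([np.cos(y),np.sin(y)]);Y=np.array([-X[1],X[0]])
a=np.radians(135+np.arange(0,91,7.5)); P=125*(np.cos(a)[:,None]*X+np.sin(a)[:,None]*Y)
print((np.diff(P,axis=0)/30).round(3).tolist())
E
```

```text
[-0.214  0.401  1.786  0.049  0.607 -1.702]
[[-0.405, -0.365], [-0.354, -0.415], [-0.297, -0.457], [-0.234, -0.492], [-0.168, -0.518], [-0.099, -0.536], [-0.028, -0.544], [0.043, -0.543], [0.114, -0.533], [0.182, -0.514], [0.248, -0.486], [0.309, -0.449]]
```

Request:
play_rows(
  rows=[
    [[0, 0, 0], [0, 0, 0]],
    [[0, 0, 0], [0, 0, 0]],
    [[-0.2, -0.18, 0], [0, 0, 0]],
    [[-0.2, -0.18, 0], [0, 0, 0]],
    [[-0.18, -0.21, 0], [0, 0, 0]],
    [[-0.18, -0.21, 0], [0, 0, 0]],
    [[-0.15, -0.23, 0], [0, 0, 0]],
    [[-0.15, -0.23, 0], [0, 0, 0]],
    [[-0.12, -0.25, 0], [0, 0, 0]],
    [[-0.12, -0.25, 0], [0, 0, 0]],
    [[-0.08, -0.26, 0], [0, 0, 0]],
    [[-0.08, -0.26, 0], [0, 0, 0]],
  ],
  hand=-0.4,
)

```text
time: 11.38
tool_pos: [549.9, -108.2, 151.0]
tcp_rot: [-3.136, 0.363, 3.025]
contact_force: [10.3, 17.3, 18.4]
grip_width: 27.6
finger_force: 11.3
```

```bash
python3 - <<'E'
from h import *
o=get_obs(); print(o["joint_positions"].round(3),o["tool_pos"],o["contact_force"],o["moment"],o["finger_force"])
c=cam("wrist");save(c,"w4")
E
```

```text
[-0.379  0.342  1.87   0.16   0.582 -1.951] [ 549.85312916 -108.19659083  150.96818353] [10.33944477 17.2822092  18.391192  ] [ 2.12771299 -2.14715624  1.20083768] 11.294834017753601
```

View pics/w4.png

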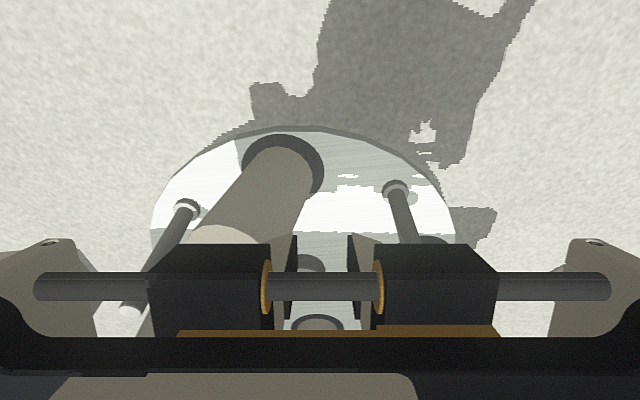

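The post slipped out behind the finger and the fingertips now rest on the front cup's top. I'll lift straight up and re-measure.

Request:
play_rows(
  rows=[
    [[0, 0, 0.3], [0, 0, 0]],
    [[0, 0, 0.5], [0, 0, 0]],
    [[0, 0, 1], [0, 0, 0]],
    [[0, 0, 1], [0, 0, 0]],
    [[0, 0, 0.5], [0, 0, 0]],
    [[0, 0, 0], [0, 0, 0]],
    [[0, 0, 0], [0, 0, 0]],
  ],
)

```text
time: 12.3
tool_pos: [544.1, -108.8, 243.5]
tcp_rot: [-3.137, 0.347, 3.024]
contact_force: [0.4, -0.5, 0.1]
grip_width: 27.8
finger_force: 0.0
```

```bash
cat > m5.py <<'E'
from h import *
np.set_printoptions(precision=3,suppress=True)
o=get_obs(); print(o["joint_positions"],o["tool_pos"],o["tcp_rot"],o["contact_force"])
c=cam("wrist"); save(c,"w5")
x=[673.17,-139.98,np.radians(-6.73)]
def P(l):
    a,s=np.cos(x[2]),np.sin(x[2]); return [x[0]+a*l[0]-s*l[1],x[1]+s*l[0]+a*l[1],l[2]]
im=c["im"].copy()
def mark(l,col): 
    r,cc=proj(c,[P(l)])[0]; cv2.circle(im,(int(round(cc)),int(round(r))),4,col,1)
for l in ((-88.4,88.4,150),(-88.4,88.4,52),(-88.4,-88.4,150),(-88.4,-88.4,52)): mark(l,(255,0,0))
for l in ((-115,0,142),(-115,0,47),(0,-115,142),(0,115,107)): mark(l,(0,160,0))
cv2.imwrite("pics/w5m.png",im[:,:,::-1])
for n in("handle_post","liner_front"):
    for k in pinpoint(n,"wrist")[:2]: print(n,k,onz(c,k["at"],150 if n[0]=="h" else 47))
E
python3 m5.py
```

```text
[-0.382  0.223  1.737  0.113  0.848 -1.895] [ 544.111 -108.771  243.544] [-3.137  0.347  3.024] [ 0.391 -0.493  0.15 ]
handle_post {'at': [218.3, 410.9], 'p': 0.66} [603.075 -39.978 150.   ]
liner_front {'at': [136.2, 313.4], 'p': 0.88} [ 565.094 -121.25    47.   ]
```

View pics/w5m.png

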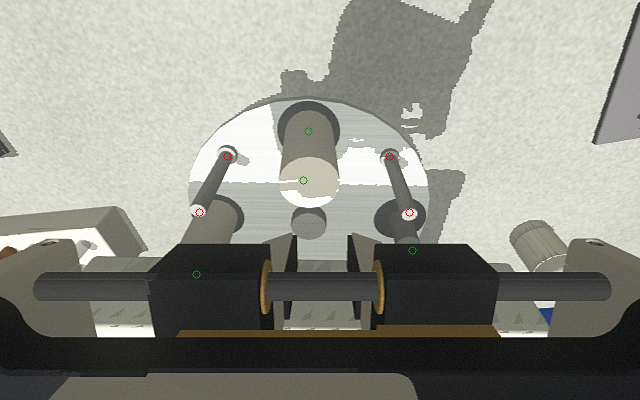

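Nothing was displaced, and the model overlay matches both posts and the cup. I'll re-enter with the jaws deeper behind the post and less slack.

Request:
play_rows(
  rows=[
    [[0.13, 0.6, -0.04], [0, 0, 0]],
    [[0.13, 0.6, -0.04], [0, 0, 0]],
    [[0.13, 0.6, -0.04], [0, 0, 0]],
    [[0.14, 0.6, -0.06], [0, 0, 0]],
    [[0.23, -0.03, -0.63], [0, 0, 0]],
    [[0.23, -0.03, -0.63], [0, 0, 0]],
    [[0.23, -0.03, -0.63], [0, 0, 0]],
    [[0.23, -0.03, -0.63], [0, 0, 0]],
    [[0.22, -0.03, -0.63], [0, 0, 0]],
    [[0, 0, 0], [0, 0, 0]],
    [[0, 0, 0], [0, 0, 0]],
  ],
  hand=-0.1,
)

```text
time: 13.82
tool_pos: [594.9, -41.2, 145.0]
tcp_rot: [-3.137, 0.349, 3.024]
contact_force: [0.2, 0.4, -0.5]
grip_width: 41.1
finger_force: 0.0
```

Request:
play_rows(
  rows=[
    [[0, 0, 0], [0, 0, 0]],
    [[0, 0, 0], [0, 0, 0]],
    [[0, 0, 0], [0, 0, 0]],
  ],
  hand=-0.57,
)

```text
time: 14.2
tool_pos: [595.0, -41.3, 145.2]
tcp_rot: [-3.136, 0.349, 3.024]
contact_force: [-0.5, -0.0, -0.0]
grip_width: 20.7
finger_force: 0.0
```

Request:
play_rows(
  rows=[
    [[-0.02, -0.15, 0], [0, 0, 0]],
    [[-0.2, -0.18, 0], [0, 0, 0]],
    [[-0.2, -0.18, 0], [0, 0, 0]],
  ],
)

```text
time: 14.58
tool_pos: [583.1, -53.7, 145.0]
tcp_rot: [-3.141, 0.35, 3.023]
contact_force: [6.3, 18.6, -1.6]
grip_width: 20.0
finger_force: 9.2
```

Request:
play_rows(
  rows=[
    [[-0.18, -0.21, 0], [0, 0, 0]],
    [[-0.18, -0.21, 0], [0, 0, 0]],
  ],
)

```text
time: 14.82
tool_pos: [571.3, -65.5, 144.8]
tcp_rot: [3.141, 0.348, 3.024]
contact_force: [2.7, 22.0, 3.2]
grip_width: 19.8
finger_force: 11.2
```

```bash
python3 - <<'E'
from h import *
c=cam("top"); 
for k in pinpoint("handle_post","top")[:2]: print(k,onz(c,k["at"],150))
c=cam("wrist"); cv2.imwrite("pics/w6.png",c["im"][60:260,100:540,::-1])
E
```

```text
{'at': [187.4, 323.4], 'p': 0.62} [573.60450741 -64.11936717 150.        ]
```

View pics/w6.png

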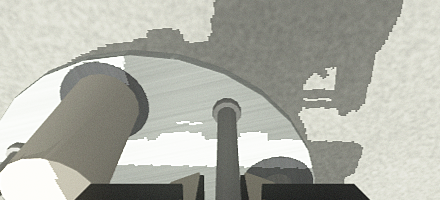

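The post at crop (228,150) is riding between the fingers and the turntable is turning. I'll continue along the arc.

Request:
play_rows(
  rows=[
    [[-0.15, -0.23, 0], [0, 0, 0]],
    [[-0.15, -0.23, 0], [0, 0, 0]],
    [[-0.12, -0.25, 0], [0, 0, 0]],
    [[-0.12, -0.25, 0], [0, 0, 0]],
    [[-0.08, -0.26, 0], [0, 0, 0]],
    [[-0.08, -0.26, 0], [0, 0, 0]],
    [[-0.05, -0.27, 0], [0, 0, 0]],
    [[-0.05, -0.27, 0], [0, 0, 0]],
  ],
)

```text
time: 15.98
tool_pos: [545.1, -127.1, 143.6]
tcp_rot: [-3.141, 0.343, 3.025]
contact_force: [-5.5, 9.2, 3.5]
grip_width: 19.8
finger_force: 4.3
```

Request:
play_rows(
  rows=[
    [[-0.02, -0.27, 0], [0, 0, 0]],
    [[-0.01, -0.27, 0], [0, 0, 0]],
    [[0.02, -0.27, 0], [0, 0, 0]],
    [[0.02, -0.27, 0], [0, 0, 0]],
    [[0.06, -0.27, 0], [0, 0, 0]],
    [[0.06, -0.27, 0], [0, 0, 0]],
  ],
)

```text
time: 16.73
tool_pos: [551.8, -179.2, 144.9]
tcp_rot: [-3.136, 0.35, 3.024]
contact_force: [-0.3, 1.5, -0.1]
grip_width: 19.7
finger_force: 0.4
```

Request:
play_rows(
  rows=[
    [[0.09, -0.24, 0], [0, 0, 0]],
    [[0.09, -0.24, 0], [0, 0, 0]],
    [[0.12, -0.22, 0], [0, 0, 0]],
    [[0.12, -0.2, 0], [0, 0, 0]],
    [[0.15, -0.19, 0], [0, 0, 0]],
    [[0.15, -0.18, 0], [0, 0, 0]],
    [[0, 0, 0], [0, 0, 0]],
    [[0, 0, 0], [0, 0, 0]],
  ],
)

```text
time: 17.73
tool_pos: [572.8, -216.0, 144.5]
tcp_rot: [-3.137, 0.348, 3.024]
contact_force: [0.1, 0.6, -0.4]
grip_width: 19.6
finger_force: 0.0
```

Request:
play_rows(
  rows=[
    [[0, 0, 0], [0, 0, 0]],
    [[0, 0, 0], [0, 0, 0]],
    [[0, 0, 0], [0, 0, 0]],
  ],
  hand=-0.1,
)

```text
time: 18.1
tool_pos: [573.0, -216.3, 144.8]
tcp_rot: [-3.137, 0.349, 3.024]
contact_force: [0.2, -0.6, -0.5]
grip_width: 40.3
finger_force: 0.0
```

Request:
play_rows(
  rows=[
    [[-0.23, 0.03, 0.63], [0, 0, 0]],
    [[-0.23, 0.03, 0.63], [0, 0, 0]],
    [[-0.23, 0.03, 0.63], [0, 0, 0]],
    [[-0.23, 0.03, 0.63], [0, 0, 0]],
    [[-0.22, 0.03, 0.63], [0, 0, 0]],
    [[0, 0.8, 0.3], [0, 0, 0]],
    [[0, 0.8, 0.3], [0, 0, 0]],
    [[0, 0, 0], [0, 0, 0]],
    [[0, 0, 0], [0, 0, 0]],
  ],
)

```text
time: 19.23
tool_pos: [538.8, -164.3, 257.1]
tcp_rot: [-3.136, 0.349, 3.025]
contact_force: [-0.2, -0.1, -0.5]
grip_width: 41.2
finger_force: 0.0
```

```bash
sed -i 's/"w5"/"w7"/; s/pics\/w5m/pics\/w7m/; s/(-115,0,142),(-115,0,47),(0,-115,142),(0,115,107)/(-115,0,107),(-115,0,47),(0,-115,142),(0,-115,47)/; s/"liner_front"/"empty_peg"/' m5.py; python3 m5.py
```

```text
[-0.499  0.227  1.692  0.157  0.901 -2.03 ] [ 538.797 -164.259  257.057] [-3.136  0.349  3.025] [-0.214 -0.106 -0.516]
empty_peg {'at': [124.3, 360.0], 'p': 0.95} [ 558.433 -125.941   47.   ]
```

View pics/w7m.png

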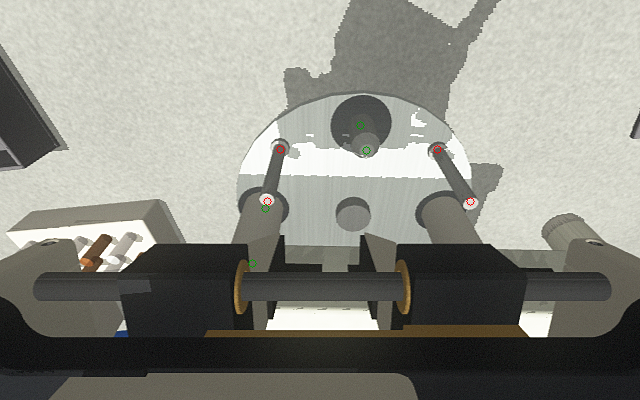

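The turntable has clicked home. The empty peg's foot is at (360,125) and its tip at (366,150), both on the model marks, and the cups rode along to the rear and right. Next I'll look at the rack.

Request:
play_rows(
  rows=[
    [[-0.3, 1, 0.6], [0.037, 0.31, 0]],
    [[-0.3, 1, 0.6], [0.037, 0.31, 0]],
    [[-0.3, 1, 0.6], [0.037, 0.31, 0]],
    [[-0.3, 1, 0.6], [0.037, 0.31, 0]],
    [[-0.3, 1, 0], [0.037, 0.31, 0]],
    [[-0.3, 1, 0], [0.037, 0.31, 0]],
    [[-0.3, 1, 0], [0.037, 0.31, 0]],
    [[-0.3, 1, 0], [0.037, 0.31, 0]],
    [[-0.3, 1, 0], [0, 0, 0.25]],
    [[-0.3, 1, 0], [0, 0, 0.25]],
    [[-0.3, 1, 0], [0, 0, 0.25]],
    [[-0.3, 1, 0], [0, 0, 0.25]],
  ],
  hand=1,
)

```text
time: 20.88
tool_pos: [430.8, 196.6, 328.9]
tcp_rot: [-3.137, -0.0, -3.119]
contact_force: [0.6, 0.2, 0.2]
grip_width: 91.8
finger_force: 0.0
```

Request:
play_rows(
  rows=[
    [[-0.2, 1, 0], [0, 0, 0.2]],
    [[-0.2, 0.9, 0], [0, 0, 0.2]],
    [[0, 0, 0], [0, 0, 0]],
    [[0, 0, 0], [0, 0, 0]],
  ],
)

```text
time: 21.38
tool_pos: [419.1, 252.4, 329.0]
tcp_rot: [-3.137, -0.0, -3.064]
contact_force: [-0.5, -0.5, -0.3]
grip_width: 91.8
finger_force: 0.0
```

```bash
cat > m6.py <<'E'
from h import *
from scipy.optimize import least_squares
np.set_printoptions(precision=3,suppress=True)
o=get_obs(); print(o["joint_positions"],o["tool_pos"],o["tcp_rot"])
C={n:cam(n) for n in("wrist","top","scene")}; save(C["wrist"],"w8")
im=C["wrist"]["im"].copy()
for q in("tall_liner","rack","short_liner"):
    rs=[]
    for n in C:
        k=pinpoint(q,n)[:1]
        if k: print(q,n,round(k[0]["p"],2),np.array(k[0]["at"]),onz(C[n],k[0]["at"],0 if q=="rack" else 40)); rs.append(ray(C[n],k[0]["at"]))
    if len(rs)>1: print("tri",tri(rs))
M={}
for n in C:
    k=trace("tall_liner",n)[:1]
    if k and k[0]["p"]>.4:
        m=k[0]["mask"]; M[n]=m; print(n,k[0]["p"],m.sum(),cv2.minAreaRect(np.argwhere(m)[:,::-1].astype(np.float32)))
np.savez("masks.npz",**M); np.save("cams.npy",C,allow_pickle=True)
# fit cup pose: mouth (x,y,z) and yaw, elevation 30, silhouette hull vs mask
def hullmask(c,x,shape=(400,640)):
    a=np.array([np.cos(x[3])*np.cos(np.pi/6),np.sin(x[3])*np.cos(np.pi/6),.5]); u=np.array([-np.sin(x[3]),np.cos(x[3]),0]);v=np.cross(a,u)
    t=np.linspace(0,2*np.pi,60)[:,None]; ring=25*(np.cos(t)*u+np.sin(t)*v)
    P=np.r_[x[:3]+ring,x[:3]+95*a+ring]; q=proj(c,P)[:,::-1]
    return cv2.convexHull(q.astype(np.float32))[:,0]
cont={n:max(cv2.findContours(M[n].astype(np.uint8),cv2.RETR_EXTERNAL,cv2.CHAIN_APPROX_NONE)[0],key=len)[:,0].astype(float) for n in M}
def res(x):
    r=[]
    for n in M:
        h=hullmask(C[n],x).reshape(-1,1,2)
        r+= [cv2.pointPolygonTest(h,tuple(p),True)-.5 for p in cont[n][::2]]
    return np.array(r)
s=least_squares(res,[510,262,40,.08],loss='soft_l1',f_scale=1,x_scale=[5,5,5,.05],diff_step=1e-4)
print("cup",s.x,np.degrees(s.x[3]),np.abs(s.fun).mean())
for n in("wrist",): cv2.polylines(im,[hullmask(C[n],s.x).round().astype(int)],True,(255,0,0),1)
cv2.imwrite("pics/w8m.png",im[:,:,::-1])
E
python3 m6.py
```

```text
[ 0.388  0.221  1.449 -0.005  1.474 -1.26 ] [419.123 252.425 328.959] [-3.137 -0.    -3.064]
tall_liner wrist 0.82 [225.3 319.8] [511.285 254.909  40.   ]
tall_liner top 0.97 [214.4 212.7] [513.079 252.881  40.   ]
tall_liner scene 0.76 [140.7 405.2] [504.155 258.142  40.   ]
tri [509.281 253.153  49.647]
rack wrist 0.74 [234.   59.2] [ 575.392 -170.992    0.   ]
rack top 0.87 [200.7 194.9] [557.743 315.936   0.   ]
rack scene 0.62 [151.  427.4] [544.52  316.753   0.   ]
tri [523.121 176.221 309.786]
short_liner wrist 0.64 [227.3 404. ] [504.659 380.232  40.   ]
short_liner top 0.77 [224.2 171.8] [486.064 369.603  40.   ]
short_liner scene 0.63 [124.2 440.6] [499.304 371.179  40.   ]
tri [495.878 372.59   43.276]
wrist 0.66 1635 ((319.0, 248.0), (46.0, 36.0), 90.0)
top 0.74 645 ((207.4038543701172, 202.5192413330078), (37.654300689697266, 18.238800048828125), 78.69007110595703)
scene 0.62 724 ((416.61767578125, 146.9705810546875), (39.33927917480469, 20.324485778808594), 39.09385681152344)
cup [504.701 253.973  63.91    0.087] 4.993314675805415 1.3413502416757708
```

View pics/w8m.png

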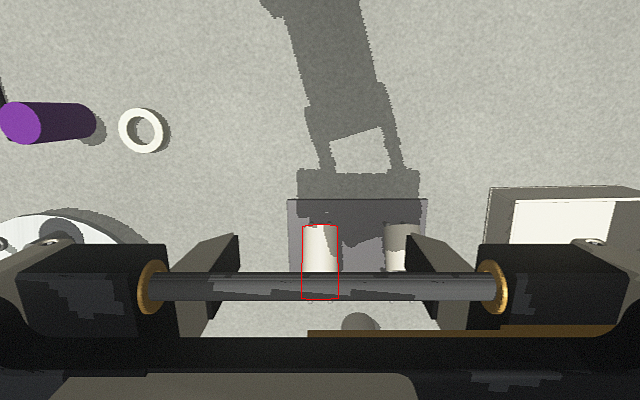

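The wrist view shows the tall cup with its mouth edge at row 224 and columns 303–338. The gripper rod hides its rear, so I'll refit without the occluded contour and fit the kinematics to plan the tilts.

```bash
cat > m7.py <<'E'
from h import *
from scipy.optimize import least_squares
np.set_printoptions(precision=3,suppress=True)
C=np.load("cams.npy",allow_pickle=True).item(); M=dict(np.load("masks.npz"))
def hull(c,x):
    e=x[4]; a=np.array([np.cos(x[3])*np.cos(e),np.sin(x[3])*np.cos(e),np.sin(e)]); u=np.array([-np.sin(x[3]),np.cos(x[3]),0]);v=np.cross(a,u)
    t=np.linspace(0,2*np.pi,60)[:,None]; ring=25*(np.cos(t)*u+np.sin(t)*v)
    return cv2.convexHull(proj(c,np.r_[x[:3]+ring,x[:3]+95*a+ring])[:,::-1].astype(np.float32))
cont={n:max(cv2.findContours(M[n].astype(np.uint8),cv2.RETR_EXTERNAL,cv2.CHAIN_APPROX_NONE)[0],key=len)[:,0].astype(float) for n in M}
cont["wrist"]=np.array([p for p in cont["wrist"] if p[1]<262])
def fit(names):
    def res(x):
        x=np.r_[x,np.pi/6]; r=[]
        for n in names:
            h=hull(C[n],x); r+=[cv2.pointPolygonTest(h,tuple(p),True)-.5 for p in cont[n]]
        return np.array(r)
    s=least_squares(res,[510,260,45,.08],loss='soft_l1',f_scale=1,x_scale=[5,5,5,.05],diff_step=1e-4); return s.x,np.abs(s.fun).mean()
for ns in (("top","scene"),("wrist","scene"),("wrist","top"),("wrist","top","scene")): print(ns,*fit(ns))
# kinematics
D=[([1.007,.342,1.524,0,1.275,-.146],(213,479.87,240.74)),([-.281,.213,1.454,0,1.475,-1.761],(482.69,-59.77,330.6)),([-.218,.236,1.674,.038,.885,-1.689],(569.4,-38.64,259.2)),([-.214,.401,1.786,.049,.607,-1.702],(588.8,-41,145.9)),([-.382,.223,1.737,.113,.848,-1.895],(544.1,-108.8,243.5)),([-.499,.227,1.692,.157,.901,-2.03],(538.8,-164.26,257.06)),([.388,.221,1.449,-.005,1.474,-1.26],(419.12,252.43,328.96))]
Ry=lambda t:R.from_euler('y',t).as_matrix();Rz=lambda t:R.from_euler('z',t).as_matrix()
def fk(q,k):
    H,L2,L3,T,b,e,a=k; F=Rz(q[0])@Ry(q[1]+q[2]); W=F@Rz(q[3])@Ry(q[4])
    p=Rz(q[0])@(np.array([a,b,H])+Ry(q[1])@[0,0,L2])+F@[e,0,L3]+W@[0,0,T]; return p,W[:,2]
f=least_squares(lambda k:np.r_[np.concatenate([fk(q,k)[0]-p for q,p in D]),.003*(k-[200,434,383,260,76,0,0])],[200,434,383,260,76,0,0]); K=f.x
print("K",K,np.abs(f.fun[:21]).max())
lo=np.array([-2.53,-.77,.04,-1,.28]);hi=np.array([2.53,2.02,2.7,4.14,2.66])
def ik(p,d,q0):
    s=least_squares(lambda q:np.r_[fk(q,K)[0]-p,200*(fk(q,K)[1]-d)],np.clip(q0,lo+.01,hi-.01),bounds=(lo,hi)); return s.x,np.abs(s.fun).max()
dd=lambda t,az:np.array([np.sin(t)*np.cos(az),np.sin(t)*np.sin(az),-np.cos(t)])
for t in (20,25,30,35):
    for az in (-35,-6.7,20,45):
        for z in (120,190): print("place",t,az,z,*ik(np.array([559,-126.5,z]),dd(np.radians(t),np.radians(az)),[-.4,.3,1.8,.1,.6]))
for t in (-30,-40,-50): print("rack",t,*ik(np.array([572,262,75]),dd(np.radians(t),np.radians(5)),[.4,.9,1.2,0,1.7]))
E
python3 m7.py
```

```text
('top', 'scene') [503.644 256.631  58.29    0.08 ] 0.4411358900735195
('wrist', 'scene') [505.098 254.027  64.147   0.083] 0.38806382967011366
('wrist', 'top') [503.425 253.852  67.212   0.077] 0.4482218162052274
('wrist', 'top', 'scene') [504.649 253.942  64.468   0.086] 0.46115261427559423
K [222.883 505.647 379.391 303.579  76.434  46.518   0.368] 0.21678697710012784
place 20 -35 120 [-0.301  0.427  1.835 -0.2    0.555] 1.1368683772161603e-13
place 20 -35 190 [-0.301  0.33   1.751 -0.157  0.733] 2.8421709430404007e-13
place 20 -6.7 120 [-0.409  0.415  1.858  0.192  0.542] 1.1368683772161603e-13
place 20 -6.7 190 [-0.409  0.315  1.774  0.15   0.723] 2.2737367544323206e-13
place 20 20 120 [-0.495  0.443  1.807  0.41   0.696] 1.7053025658242404e-13
place 20 20 190 [-0.495  0.348  1.724  0.343  0.862] 1.7563728249569976e-11
place 20 45 120 [-0.537  0.497  1.708  0.438  0.897] 2.2737367544323206e-13
place 20 45 190 [-0.537  0.409  1.627  0.392  1.051] 3.410605131648481e-13
place 25 -35 120 [-0.284  0.412  1.903 -0.33   0.432] 6.821210263296962e-13
place 25 -35 190 [-0.284  0.306  1.821
[... 1205 characters left out ...]
48  0.279  1.955 -0.573  0.385] 1.7053025658242404e-13
place 35 -6.7 120 [-0.486  0.382  2.056  1.02   0.28 ] 7.292572435086039
place 35 -6.7 190 [-0.46   0.252  1.996  0.572  0.365] 2.2737367544323206e-13
place 35 20 120 [-0.616  0.431  1.98   0.999  0.595] 1.1368683772161603e-13
place 35 20 190 [-0.616  0.311  1.905  0.8    0.717] 1.1368683772161603e-13
place 35 45 120 [-0.673  0.519  1.804  0.8    0.919] 8.526512829121202e-14
place 35 45 190 [-0.673  0.416  1.735  0.72   1.044] 1.1368683772161603e-13
rack -30 [0.265 0.992 0.893 0.09  1.772] 1.1368683772161603e-13
rack -40 [0.255 1.118 0.696 0.119 2.016] 1.9895196601282805e-13
rack -50 [0.248 1.259 0.476 0.16  2.267] 2.2737367544323206e-13
```

Kinematics now fit to 0.2 mm. The plan is to grasp with the tool leaned back 35°, which gives a 25° forward tilt at placement with joint 5 at about 0.42, within range. I'll move above the tall cup.

Request:
play_rows(
  rows=[
    [[0.48, 0.02, -0.43], [-0.036, 0.436, 0]],
    [[0.48, 0.02, -0.43], [-0.036, 0.436, 0]],
    [[0.48, 0.02, -0.43], [-0.036, 0.436, 0]],
    [[0.48, 0.02, -0.43], [-0.036, 0.436, 0]],
    [[0.48, 0.02, -0.43], [-0.036, 0.436, 0]],
    [[0.48, 0.02, -0.43], [-0.036, 0.436, 0]],
    [[0.48, 0.02, -0.43], [-0.036, 0.436, 0]],
    [[0.48, 0.02, -0.43], [-0.036, 0.436, 0]],
    [[0.47, 0.02, -0.43], [-0.036, 0.436, 0]],
    [[0.47, 0.02, -0.43], [-0.036, 0.436, 0]],
    [[0, 0, 0], [0, 0, 0]],
    [[0, 0, 0], [0, 0, 0]],
  ],
)

```text
time: 23.62
tool_pos: [562.0, 259.2, 200.7]
tcp_rot: [-3.134, -0.61, -3.064]
contact_force: [-0.2, 0.7, -1.6]
grip_width: 91.8
finger_force: 0.0
```

```bash
cat > m8.py <<'E'
from h import *
np.set_printoptions(precision=3,suppress=True)
o=get_obs(); T=R.from_euler('xyz',o["tcp_rot"]).as_matrix()
print(o["joint_positions"],o["tool_pos"],"d",T[:,2],"y",T[:,1])
c=cam("wrist"); im=c["im"].copy()
x=[504.5,254.5,62,.083]; a=np.array([np.cos(x[3])*.866,np.sin(x[3])*.866,.5]);u=np.array([-np.sin(x[3]),np.cos(x[3]),0]);v=np.cross(a,u)
t=np.linspace(0,2*np.pi,40)[:,None];ring=25*(np.cos(t)*u+np.sin(t)*v)
for s in(0,95): cv2.polylines(im,[proj(c,x[:3]+s*a+ring)[:,::-1].round().astype(int)],True,(255,0,0),1)
cv2.imwrite("pics/w9m.png",im[:,:,::-1])
E
python3 m8.py
```

```text
[ 0.26   0.932  0.714  0.112  2.096 -1.364] [562.039 259.238 200.71 ] d [-0.57  -0.052 -0.82 ] y [-0.082  0.997 -0.006]
```

View pics/w9m.png

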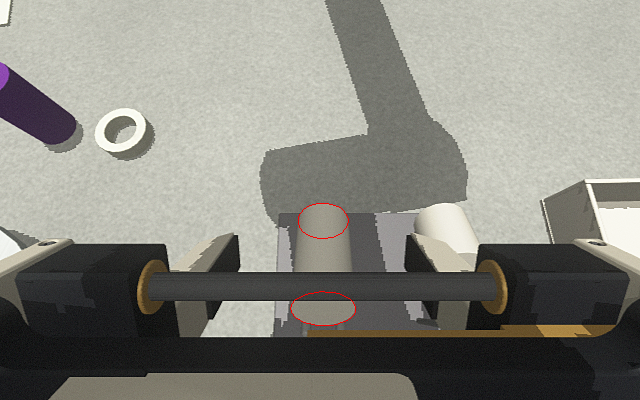

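The cup model overlays exactly (mouth ellipse at (323,220), closed end at (323,307)), centred between the fingers. That was the last allowed picture. I'll descend and grasp.

Request:
play_rows(
  rows=[
    [[0, 0, -0.7], [0, 0, 0]],
    [[0, 0, -0.7], [0, 0, 0]],
    [[0, 0, -0.7], [0, 0, 0]],
    [[0, 0, -0.7], [0, 0, 0]],
    [[0, 0, -0.4], [0, 0, 0]],
    [[0, 0, -0.4], [0, 0, 0]],
    [[0, 0, 0], [0, 0, 0]],
    [[0, 0, 0], [0, 0, 0]],
  ],
)

```text
time: 24.68
tool_pos: [562.5, 259.2, 93.0]
tcp_rot: [-3.134, -0.61, -3.064]
contact_force: [-0.0, -0.1, 0.3]
grip_width: 91.8
finger_force: 0.0
```

Request:
play_rows(
  rows=[
    [[0, 0, 0], [0, 0, 0]],
    [[0, 0, 0], [0, 0, 0]],
    [[0, 0, 0], [0, 0, 0]],
    [[0, 0, 0], [0, 0, 0]],
    [[0, 0, 0], [0, 0, 0]],
    [[0, 0, 0], [0, 0, 0]],
  ],
  hand=-0.2,
)

```text
time: 25.42
tool_pos: [562.2, 259.2, 92.3]
tcp_rot: [-3.134, -0.611, -3.064]
contact_force: [-0.5, 0.7, -0.0]
grip_width: 50.5
finger_force: 30.0
```

Request:
play_rows(
  rows=[
    [[0, 0, 0.2], [0, 0, 0]],
    [[0, 0, 0.4], [0, 0, 0]],
    [[0, 0, 0.8], [0, 0, 0]],
    [[0, 0, 0.9], [0, 0, 0]],
    [[0, 0, 0.9], [0, 0, 0]],
  ],
)

```text
time: 26.05
tool_pos: [562.3, 259.0, 190.1]
tcp_rot: [-3.134, -0.61, -3.064]
contact_force: [0.3, -0.4, -1.0]
grip_width: 50.2
finger_force: 30.0
```

Request:
play_rows(
  rows=[
    [[-0.2, -1, 0.17], [0.052, -0.623, 0]],
    [[-0.2, -1, 0.17], [0.052, -0.623, 0]],
    [[-0.2, -1, 0.17], [0.052, -0.623, 0]],
    [[-0.2, -1, 0.17], [0.052, -0.623, 0]],
    [[-0.2, -1, 0.17], [0.052, -0.623, 0]],
    [[-0.2, -1, 0.17], [0.052, -0.623, 0]],
    [[-0.2, -1, 0.17], [0.052, -0.623, 0]],
    [[-0.2, -1, 0.17], [0.052, -0.623, 0]],
    [[-0.2, -1, 0.17], [0.052, -0.623, 0]],
    [[-0.2, -1, 0.17], [0.052, -0.623, 0]],
    [[-0.2, -1, 0.17], [0.052, -0.623, 0]],
    [[-0.2, -1, 0.17], [0.052, -0.623, 0]],
  ],
)

```text
time: 27.55
tool_pos: [489.9, -101.8, 251.0]
tcp_rot: [-3.138, 0.441, -3.063]
contact_force: [0.1, -0.1, 0.2]
grip_width: 50.4
finger_force: 30.0
```

Request:
play_rows(
  rows=[
    [[0, 0, 0], [0, 0, -0.36]],
    [[0, 0, 0], [0, 0, -0.36]],
    [[0, 0, 0], [0, 0, -0.36]],
    [[0, 0, 0], [0, 0, -0.35]],
    [[0, 0, 0], [0, 0, 0]],
    [[0, 0, 0], [0, 0, 0]],
  ],
)

```text
time: 28.3
tool_pos: [490.2, -100.9, 249.9]
tcp_rot: [-3.14, 0.437, 3.021]
contact_force: [-0.9, 0.3, -0.4]
grip_width: 50.2
finger_force: 30.0
```

```bash
cat > m9.py <<'E'
from h import *
np.set_printoptions(precision=3,suppress=True)
o=get_obs(); T=R.from_euler('xyz',o["tcp_rot"]).as_matrix(); p=np.array(o["tool_pos"])
print(o["joint_positions"],p,"d",T[:,2],"y",T[:,1],o["grip_width"],o["finger_force"])
# cup in tool frame at grasp
T0=R.from_euler('xyz',[-3.134,-.611,-3.064]).as_matrix(); p0=np.array([562.2,259.2,92.3])
M0=np.array([504.5,254.5,62]); a0=np.array([np.cos(.083)*.866,np.sin(.083)*.866,.5])
M=p+T@T0.T@(M0-p0); a=T@T0.T@a0; print("pred mouth",M,"axis",a)
def hull(c,M,a):
    u=np.cross(a,[1,0,0]);u/=np.linalg.norm(u);v=np.cross(a,u);t=np.linspace(0,2*np.pi,60)[:,None];r=25*(np.cos(t)*u+np.sin(t)*v)
    return cv2.convexHull(proj(c,np.r_[M+r,M+95*a+r])[:,::-1].astype(np.float32))
for n in("top","scene","wrist"):
    c=cam(n); h=hull(c,M,a); print(n,"model bbox",cv2.boundingRect(h),"mouth",proj(c,M)[0])
    for k in trace("tall_liner",n)[:3]:
        ys,xs=np.nonzero(k["mask"]); print("  mask",round(k["p"],2),xs.min(),ys.min(),np.ptp(xs)+1,np.ptp(ys)+1)
    for k in pinpoint("tall_liner",n)[:2]: print("  pin",round(k["p"],2),np.array(k["at"]),onz(c,k["at"],M[2]))
E
python3 m9.py
```

```text
[-0.437  0.078  1.927  0.196  0.727 -2.006] [ 490.213 -100.89   249.935] d [ 0.42  -0.053 -0.906] y [ 0.121  0.993 -0.002] 50.213217891222676 29.997357856482267
pred mouth [ 487.606 -100.457  184.647] axis [-0.001 -0.     1.   ]
top model bbox (328, 205, 25, 24) mouth [218.803 338.584]
  mask 0.65 332 206 20 15
  pin 0.6 [214.5 338.1] [498.608 -99.423 184.647]
  pin 0.56 [264.8 377.8] [ 370.65  -197.228  184.647]
scene model bbox (260, 137, 28, 39) mouth [165.247 277.062]
  mask 0.87 262 141 27 36
  pin 0.72 [167.4 276.7] [ 492.24  -103.252  184.647]
  pin 0.67 [151.9 428.4] [600.157 237.202 184.647]
wrist model bbox (265, 145, 116, 192) mouth [177.844 322.559]
  mask 0.72 265 148 114 182
  pin 0.78 [180.7 320.7] [ 489.837 -101.987  184.647]
  pin 0.45 [231.4 393.3] [546.058 -52.357 184.647]
```

The held cup matches the predicted pose, upright and within 2–3 mm. I'll move it over the peg.

Request:
play_rows(
  rows=[
    [[0.47, -0.17, -0.3], [0, 0, 0]],
    [[0.47, -0.17, -0.3], [0, 0, 0]],
    [[0.47, -0.17, -0.4], [0, 0, 0]],
    [[0.46, -0.17, -0.4], [0, 0, 0]],
    [[0.46, -0.17, -0.4], [0, 0, 0]],
    [[0, 0, 0], [0, 0, 0]],
    [[0, 0, 0], [0, 0, 0]],
  ],
)

```text
time: 29.62
tool_pos: [559.8, -126.3, 195.6]
tcp_rot: [-3.14, 0.436, 3.02]
contact_force: [0.2, -0.2, -0.2]
grip_width: 50.2
finger_force: 30.0
```

```bash
python3 m9.py; python3 - <<'E'
from h import *
c=cam("wrist")
for q,z in(("loading_place",47),("empty_peg",47)):
    for n in("wrist",):
        for k in pinpoint(q,n)[:1]: print(q,k["p"],onz(c,k["at"],z))
E
```

```text
[-0.422  0.281  1.84   0.216  0.612 -2.022] [ 559.787 -126.283  195.63 ] d [ 0.419 -0.053 -0.906] y [ 0.122  0.993 -0.001] 50.239081024190995 29.99752840027213
pred mouth [ 557.129 -125.823  130.344] axis [-0.    -0.001  1.   ]
top model bbox (336, 179, 24, 25) mouth [194.224 346.06 ]
  mask 0.62 157 199 22 27
  mask 0.52 339 181 20 19
  pin 0.46 [191.3 346. ] [ 565.094 -125.824  130.344]
scene model bbox (265, 179, 26, 34) mouth [202.301 280.351]
  mask 0.58 267 180 25 33
  pin 0.73 [204.4 280.7] [ 562.327 -127.048  130.344]
wrist model bbox (265, 144, 116, 191) mouth [176.734 322.517]
  mask 0.93 265 148 114 183
  pin 0.69 [179.2 322.4] [ 559.174 -126.153  130.344]
  pin 0.28 [215.9 424.3] [602.575 -55.164 130.344]
loading_place 0.63 [ 558.17780499 -128.63353284   47.        ]
empty_peg 0.6 [ 559.94847115 -128.24674405   47.        ]
```

Request:
play_rows(
  rows=[
    [[0, 0, -0.25], [0, 0, 0]],
    [[0, 0, -0.25], [0, 0, 0]],
    [[0, 0, -0.25], [0, 0, 0]],
    [[0, 0, -0.25], [0, 0, 0]],
    [[0, 0, -0.25], [0, 0, 0]],
    [[0, 0, -0.25], [0, 0, 0]],
    [[0, 0, -0.25], [0, 0, 0]],
    [[0, 0, -0.25], [0, 0, 0]],
    [[0, 0, 0], [0, 0, 0]],
  ],
)

```text
time: 31.35
tool_pos: [559.8, -126.3, 134.6]
tcp_rot: [-3.14, 0.435, 3.019]
contact_force: [0.4, 0.3, -0.0]
grip_width: 50.2
finger_force: 30.0
```

Request:
play_rows(
  rows=[
    [[0, 0, -0.1], [0, 0, 0]],
    [[0, 0, -0.1], [0, 0, 0]],
    [[0, 0, -0.1], [0, 0, 0]],
    [[0, 0, -0.1], [0, 0, 0]],
    [[0, 0, 0], [0, 0, 0]],
  ],
)

```text
time: 31.98
tool_pos: [560.0, -126.4, 123.1]
tcp_rot: [-3.14, 0.436, 3.02]
contact_force: [-0.4, 0.2, -1.1]
grip_width: 50.3
finger_force: 30.0
```

Request:
play_rows(
  rows=[
    [[0, 0, -0.07], [0, 0, 0]],
    [[0, 0, -0.07], [0, 0, 0]],
    [[0, 0, -0.07], [0, 0, 0]],
    [[0, 0, 0], [0, 0, 0]],
  ],
)

```text
time: 32.48
tool_pos: [560.0, -126.4, 116.9]
tcp_rot: [-3.14, 0.436, 3.02]
contact_force: [-0.2, 0.1, -0.2]
grip_width: 50.1
finger_force: 30.0
```

Request:
play_rows(
  rows=[
    [[0, 0, -0.05], [0, 0, 0]],
    [[0, 0, -0.05], [0, 0, 0]],
    [[0, 0, 0], [0, 0, 0]],
  ],
)

```text
time: 32.85
tool_pos: [560.0, -126.4, 114.0]
tcp_rot: [-3.14, 0.436, 3.02]
contact_force: [-0.5, -0.2, -0.8]
grip_width: 50.2
finger_force: 30.0
```

Request:
play_rows(
  rows=[
    [[0, 0, -0.05], [0, 0, 0]],
    [[0, 0, 0], [0, 0, 0]],
  ],
)

```text
time: 33.1
tool_pos: [560.5, -126.6, 113.4]
tcp_rot: [-3.139, 0.438, 3.02]
contact_force: [-1.5, 1.4, 4.8]
grip_width: 50.5
finger_force: 30.0
```

Request:
play_rows(
  rows=[
    [[0, 0, -0.05], [0, 0, 0]],
    [[0, 0, 0], [0, 0, 0]],
  ],
)

```text
time: 33.35
tool_pos: [560.8, -126.6, 113.2]
tcp_rot: [-3.139, 0.44, 3.02]
contact_force: [-7.7, 2.8, 16.9]
grip_width: 50.0
finger_force: 30.0
```

Contact came at the expected height. I'll ease off the press, open gently and withdraw along the tool axis.

Request:
play_rows(
  rows=[
    [[0, 0, 0.06], [0, 0, 0]],
    [[0, 0, 0], [0, 0, 0]],
    [[0, 0, 0], [0, 0, 0]],
  ],
)

```text
time: 33.72
tool_pos: [560.6, -126.6, 113.3]
tcp_rot: [-3.14, 0.438, 3.02]
contact_force: [0.1, 0.9, 5.3]
grip_width: 50.3
finger_force: 30.0
```

Request:
play_rows(
  rows=[
    [[0, 0, 0], [0, 0, 0]],
    [[0, 0, 0], [0, 0, 0]],
    [[0, 0, 0], [0, 0, 0]],
    [[0, 0, 0], [0, 0, 0]],
  ],
  hand=0.6,
)

```text
time: 34.22
tool_pos: [560.0, -126.4, 112.7]
tcp_rot: [-3.14, 0.436, 3.02]
contact_force: [0.9, -0.5, 0.5]
grip_width: 73.1
finger_force: 0.0
```

Request:
play_rows(
  rows=[
    [[-0.14, 0.02, 0.3], [0, 0, 0]],
    [[-0.28, 0.03, 0.6], [0, 0, 0]],
    [[-0.28, 0.03, 0.6], [0, 0, 0]],
    [[-0.28, 0.03, 0.6], [0, 0, 0]],
    [[-0.28, 0.03, 0.6], [0, 0, 0]],
    [[-0.28, 0.03, 0.6], [0, 0, 0]],
    [[-0.28, 0.03, 0.6], [0, 0, 0]],
    [[-0.28, 0.03, 0.6], [0, 0, 0]],
    [[0, 0, 0], [0, 0, 0]],
    [[0, 0, 0], [0, 0, 0]],
  ],
)

```text
time: 35.48
tool_pos: [496.9, -119.5, 247.6]
tcp_rot: [-3.14, 0.436, 3.02]
contact_force: [0.3, 0.1, 1.0]
grip_width: 73.6
finger_force: 0.0
```

```bash
cat > m10.py <<'E'
from h import *
np.set_printoptions(precision=2,suppress=True)
o=get_obs(); print(o["tool_pos"],o["contact_force"])
M=np.array([558.8,-126.4,47.]);a=np.array([0,0,1.])
def hull(c,M):
    t=np.linspace(0,2*np.pi,60)[:,None];r=25*np.c_[np.cos(t),np.sin(t),0*t]
    return cv2.convexHull(proj(c,np.r_[M+r,M+95*a+r])[:,::-1].astype(np.float32))
for n in("wrist","top","scene"):
    c=cam(n); print(n,"model",cv2.boundingRect(hull(c,M)),proj(c,M)[0])
    for k in trace("liner_front",n)[:3]:
        ys,xs=np.nonzero(k["mask"]); print("  mask",round(k["p"],2),xs.min(),ys.min(),np.ptp(xs)+1,np.ptp(ys)+1)
    for k in pinpoint("tall_liner",n)[:2]: print("  pin",round(k["p"],2),np.array(k["at"]),onz(c,k["at"],47))
    for k in pinpoint("handle_post",n)[:2]: print("  post",round(k["p"],2),onz(c,k["at"],150))
E
python3 m10.py
```

```text
[ 496.9  -119.47  247.6 ] [0.26 0.1  1.  ]
wrist model (295, 130, 56, 98) [150.62 322.8 ]
  mask 0.67 292 0 47 11
  mask 0.57 209 211 47 38
  pin 0.84 [152.6 323.7] [ 561.54 -125.71   47.  ]
  post 0.91 [ 576.03 -216.53  150.  ]
top model (335, 183, 21, 23) [197.12 343.7 ]
  mask 0.39 285 61 144 150
  pin 0.59 [196.8 341. ] [ 559.81 -118.59   47.  ]
  pin 0.59 [133.3 241. ] [750.96 172.64  47.  ]
  post 0.97 [ 577.73 -224.93  150.  ]
  post 0.58 [ 548.46 -118.42  150.  ]
scene model (269, 191, 24, 31) [212.12 283.22]
  mask 0.56 255 140 21 30
  pin 0.89 [213.5 282.5] [ 561.46 -129.53   47.  ]
  pin 0.43 [221.6 248.6] [ 546.17 -217.65   47.  ]
  post 0.78 [ 572.53 -212.19  150.  ]
```

```bash
python3 - <<'E'
from h import *
for n in("wrist","scene"):
    cam(n)
    for k in trace("tall_liner",n)[:2]:
        ys,xs=np.nonzero(k["mask"]); print(n,round(k["p"],2),xs.min(),ys.min(),np.ptp(xs)+1,np.ptp(ys)+1)
E
```

```text
wrist 0.59 295 132 55 96
wrist 0.24 209 118 225 154
scene 0.56 271 193 22 20
```

The cup's mask in the wrist view (295,132, 55×96) matches the seated upright model (295,130, 56×98), and the gripper is clear of everything. Handing in.

```bash
python3 -c "from plant import bot; print(bot.close_job())"
```

```text
the job is handed in; nothing more can be done
None
```

I turned the carousel one click, set the tall cup upside down over the empty peg at the front, let go and handed the job in. On the first turning attempt the fingertips pressed on the front cup's top (about 27 N), but nothing was displaced.

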